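Mesh the sample carousel onto the analyser's splined spindle

ROBOT

A 7-joint arm with a two-finger parallel gripper is mounted at the origin on the work surface. World frame = base frame: x ahead of the robot, y to its left, z up, the work surface at z = 0. Lengths are in m, angles in rad, forces in N, time in s.
With the tool pointing down it reaches from about 0.4 to 0.85 m from the base axis. Payload 6.9 kg.
Tool frame: the origin (TCP) lies at the very end of the fingers, on their centre line; the grasp point (between the pads) lies 19 mm behind it; z points along the fingers, y is the direction in which the jaws open and shut (so a half turn about z gives the same grasp; the last joint's range is limited). The gripper opens to 85 mm and grips with 20 to 120 N. Pads are 22 mm wide; open, the fingers measure 114 mm over their backs; the gripper's body (76 mm by 85 mm) begins 54 mm behind the grasp point. The pads swing forward as they close: fully open they stand 13 mm farther back than shut.
Start: joints at [-1.04, 0.507, -0.238, 1.5, 0.126, 1.149, -0.155], TCP at [0.258, 0.569, 0.231] pointing down, gripper open.
Joint ranges: [-3.08, 3.08], [-0.24, 2.05], [-1.43, 1.35], [0, 2.5], [-1.52, 4.66], [0.17, 1.96], [-2.89, 2.89]. Speed limits (rad/s): [2.39, 2.39, 3.14, 3.14, 3.14, 3.14, 3.14].

INTERFACE

Orientations are given as a 3x3 rotation matrix whose columns are the frame's x, y, z axes.
In Python, from workcell import readout, viewer, r gives the robot as it stands. The module is installed in compiled form; this text tells all that it offers.
- The arm moves only by the tool arm_command, never from a script. Its argument "motion" is a list of rows, each a list of 3 entries, a list of its own where there are three numbers: the turn, a rotation vector about the tool's x, y, z in degrees, then the shift along the tool's x, y, z in mm, then the opening, from -1 (shut) to 1 (fully open). A call has 1 to 5 rows; each row shifts and turns the pose as measured when the row begins, along the tool's axes as they then stand; what a row does not reach is not made up. A row lasts 1/8 s, in which the tool goes at most 62.5 mm and 10.7 degrees, less where a joint would pass 70% of its speed; a pose out of reach is approached as far as the arm can. A call with a gripper value outside its range is refused whole. The fingers move at their own pace and stop on an object; "grip_force" is the grip in N (left out, the last holds). Time passes only in rows, so rows that do not move let the fingers close. It gives the time, the measured TCP pose, the force and the opening at its end, in the units of the state.
- readout.read_state(): the state, without advancing time (a new reading comes with each control period).
- viewer.snapshot(name): name is "side" or "top" or "wrist"; returns (picture, depth): 400x640x3 uint8, red, green, blue; 400x640 float32, m along the optical axis (not along the pixel's ray), 0 where there is no reading.
- viewer.calibration(name): a dict with "fx", "fy", "cx", "cy" (pixels), "R" (3x3) and "t" (3): a world point X has camera coordinates R X + t. Camera axes: x right, y down, z forward; pixel columns grow to the right and rows downward; lengths in m; the calibration is good to about 2 mm. A picture is of the moment at which its call begins: read the wrist's pose just before it. calibration takes no time and is no camera call; for the wrist camera it gives the pose at the moment of the call.
- r.finish_job(): hands the job in, once; it reports no verdict.
The state is a dict: "time": time; "joint_pos": joint angles; "joint_velocities": joint speeds; "effort": joint torques, N m; "tool_pos": TCP position; "eef_rot": TCP orientation; "wrist_force": force on the tool from outside, world axes, zero at the start; "ft_torque": the same for the moment, N m; "finger_gap": opening from 0.0 (shut) to 1.0 (fully open).
Only numpy, scipy, OpenCV 4.12 (cv2) and the standard library are available. Lean on these libraries where they do the work, as an engineer would, in place of code of your own. Each camera call takes 0.05 s, during which the arm holds its last target.

TASK

Pick up the sample carousel and set it on the splined spindle of the sample unit: with a light push, rock it as needed until the teeth mesh, and ease it fully home. Then turn it, spindle and all, until its red-capped cup faces the middle of the reader, and let go; be gentle throughout (never more than 60 N on the unit), keep the carousel roughly level and leave the other things where they are.

Things in the scene. Friction and masses are not known exactly. Their poses are not given: they have to be found in the camera images.
- carousel_grip (a point): Centre of the carousel's handle: black upright bar 56 mm long (along the carousel's x), 18 mm thick (y), from 40 to 82 mm above the underside; this point is on the axis, 61 mm above the underside. Carousel: loose, 0.3 to 0.5 kg, blue disc 140 mm diameter, 6 mm thick, flat on the table, grey hub 56 mm diameter up to 40 mm. Axes: z up, x towards the red-capped cup.
- carousel_red (a point): Top of the carousel's one red-capped cup (cap 21 mm diameter), among 12 cups in a ring, the others white: 56 mm from the carousel's axis along its x, 31 mm above its underside. Axes as the carousel's.
- carousel_bore (a point): Mouth of the splined bore, centre of the carousel's underside. Blind bore 34 mm deep, 35 mm across; 8 inward teeth, every 45 degrees, one along x, 3.5 mm wide, tips on a 24.6 mm circle, 14 mm long from the mouth up. Axes as the carousel's.
- unit: Sample unit, fixed: white round plinth 176 mm diameter, 40 mm high, with a black reader block (30 x 56 mm, top 88 mm above the table, red stripe) on its +x side, face 96 mm from the axis. Origin on the table under the spindle's axis; x points from the spindle to the reader's middle, z up.
- spindle_tip (a point): Tip of the steel spindle, on its axis, 75 mm above the table: 7 mm of cone (12 to 22 mm diameter), then a 22 mm core. Spindle turns stiffly (about 0.18 N m) about the vertical and stays where left. The angle of its teeth is not measured. Pushing tooth on tooth with over about 15 N may drag it round with the carousel. Axes: the unit's.
- spindle_flange (a point): Centre of the spindle's round flange (64 mm diameter), 45 mm above the table. From it 8 outward brass teeth (every 45 degrees, 3.5 mm wide, 32 mm across) rise 18 mm. Fully home the carousel's underside lies on it (handle centre 106 mm above the table); tooth on tooth it stands 18 mm higher. Mesh play about 4 degrees either way. Axes: the unit's.
- wash_a: yellowish closed reagent bottle with a white cap, 70 mm diameter, 150 mm tall, loose bystander; origin under its centre
- wash_b: second bottle like wash_a, loose bystander; origin under its centre
- cup_tray: small open orange tray, 120 x 90 x 40 mm, loose bystander; origin under its centre
- tube_rack: blue tube rack 70 x 160 mm, 90 mm tall with coloured caps, loose bystander; origin under its centre
- dust_cover: round grey dish-like cover, 156 mm diameter, 30 mm tall, loose bystander; origin under its centre
- scanner: hand-held code scanner lying flat, about 140 x 55 x 31 mm, loose bystander; origin under the middle of its handle

How it is judged:
On the way, in this order (a step that is already met when the one before it is completed fails the run):
1. the carousel is lifted off the table (height (world z) of carousel_grip above 0.1 m), for 0.1 s.
2. the carousel is meshed and fully home on the spindle: handle centre less than 110 mm above the table, within 4 mm of the axis, level within 0.05 rad (z of carousel_grip in the frame of unit below 0.11 m and horizontal distance between carousel_grip and spindle_tip below 0.004 m and angle between carousel_grip's own z axis and vertical below 0.05 rad), for 0.2 s.
At the end, for the whole second after the job is handed in: Carousel fully home on the spindle (handle centre under 110 mm above the table, within 4 mm of the axis, level within 0.05 rad), its red-capped cup on the reader's side within 6 mm of the line from spindle to reader's middle, at rest and released (all of step 2 and y of carousel_red in the frame of unit between -0.006 and 0.006 m and x of carousel_red in the frame of unit above 0 m and linear speed of carousel below 0.02 m/s and angular speed of carousel below 0.1 rad/s); the robot touches nothing.
It fails at once if more than 60 N on the sample unit (contact force between unit and anything else above 60 N).
It fails at once if the carousel tips more than 0.4 rad (angle between carousel_grip's own z axis and vertical above 0.4 rad).
It fails at once if a bystander is moved more than 20 mm (distance of any of wash_a, wash_b, cup_tray, tube_rack, dust_cover, scanner from where it was at the start of the episode above 0.02 m).
It also fails if it takes over 67 s, if anything falls off the work surface, if the arm or the gripper's body presses on something with over 40 N, if the wrist force passes 120 N, or if a joint passes its speed limit or range.

## Working session

There is one attempt and no reset: what is moved stays moved. The work goes in short steps, Python scripts to look and compute and a tool call to move; the robot and the scene stay as the last step left them, time stands still between calls to the robot, and variables do not carry over. Pictures are saved under pics/ and viewed, and the job is handed in when it is done.

Besides the shell and the picture viewer there is one more tool, called after "Request:" as name(argument=value, ...) on one line, values as JSON. arm_command: Moves the arm, as the interface text tells. Its arguments: {"type":"object","properties":{"motion":{"type":"array","items":{"type":"array"}},"grip_force":{"type":"number"}},"required":["motion"]}

```bash
mkdir -p pics; cat > h.py <<'E'
import numpy as np, cv2
from workcell import readout, viewer, r
def snap(n,f):
    c=viewer.calibration(n); p,d=viewer.snapshot(n); cv2.imwrite('pics/'+f+'.png',p[:,:,::-1]); np.savez('pics/'+f+'.npz',p=p,d=d,**{k:np.array(v) for k,v in c.items()}); return p,d,c
def load(f):
    z=np.load('pics/'+f+'.npz'); return z['p'],z['d'],z
def ray(c,u,v,z):
    R=np.array(c['R']);t=np.array(c['t']); o=-R.T@t; d=R.T@np.array([(u-c['cx'])/c['fx'],(v-c['cy'])/c['fy'],1]); s=(z-o[2])/d[2]; return o+s*d
def proj(c,X):
    q=np.array(c['R'])@np.array(X)+np.array(c['t']); return c['fx']*q[0]/q[2]+c['cx'],c['fy']*q[1]/q[2]+c['cy']
E
python3 - <<'E'
from h import *
s=readout.read_state(); print(s)
for n in ['top','side','wrist']:
    p,d,c=snap(n,n+'0'); print(n,c)
E
```

```text
{'time': 0.0, 'joint_pos': array([-1.04054572,  0.50832603, -0.2375571 ,  1.50111055,  0.12572402,
        1.1489175 , -0.15480706]), 'joint_velocities': array([-9.28632459e-05, -8.25442832e-04,  2.96312119e-04,  4.23223480e-04,
       -5.90425946e-04,  6.09638843e-06, -2.84074114e-04]), 'effort': array([ 1.29091764e-03, -6.20615029e+01, -2.18605354e+00, -2.49646282e+01,
        1.27316246e-02,  1.22761205e-02,  1.71960494e-05]), 'tool_pos': array([0.25741645, 0.56898253, 0.23044583]), 'eef_rot': array([[-9.11160418e-01,  4.12051231e-01, -6.90264100e-04],
       [ 4.12051807e-01,  9.11158966e-01, -1.62679317e-03],
       [-4.13818024e-05, -1.76669411e-03, -9.99998439e-01]]), 'wrist_force': array([-1.01112726, -0.28520726, -0.06834718]), 'ft_torque': array([0.00026801, 0.03959133, 0.04582481]), 'finger_gap': 0.9980244272543155}
top {'fx': 479.61955543688646, 'fy': 479.61955543688646, 'cx': 319.2982500438435, 'cy': 197.2206527951804, 'R': array([[ 0.01300239, -0.99988001, -0.00841984],
       [-0.99820602, -0.01248753, -0.05855595],
       [ 0.05844378,  0.00916611, -0.99824862]]), 't': array([0.03164189, 0.53359733, 1.49223333])}
side {'fx': 518.8580638547229, 'fy': 518.8580638547229, 'cx': 310.7169863557083, 'cy': 198.78741550679936, 'R': array([[ 0.7199075 , -0.69405938, -0.00384293],
       [-0.36782251, -0.37681387, -0.85012817],
       [ 0.58859136,  0.61342717, -0.52656179]]), 't': array([-0.38463418,  0.27872623,  1.20987105])}
wrist {'fx': 278.09282129784907, 'fy': 278.09282129784907, 'cx': 316.49829775695673, 'cy': 203.32045320524233, 'R': array([[ 0.41116111,  0.91155822, -0.00285555],
       [ 0.87566312, -0.39409618,  0.27910983],
       [ 0.25329949, -0.11725961, -0.96025494]]), 't': array([-0.62459645, -0.03765836,  0.37888046])}
```

View pics/top0.png

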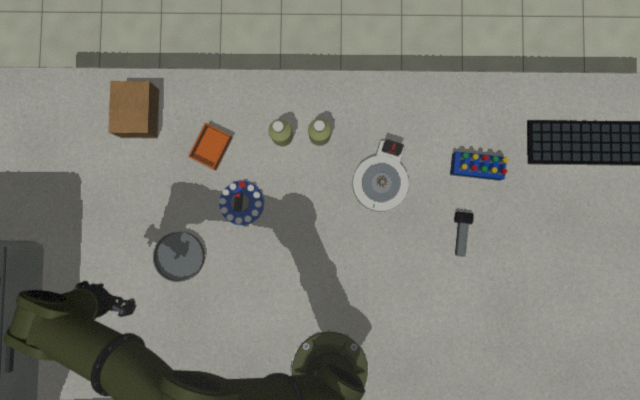

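View pics/side0.png

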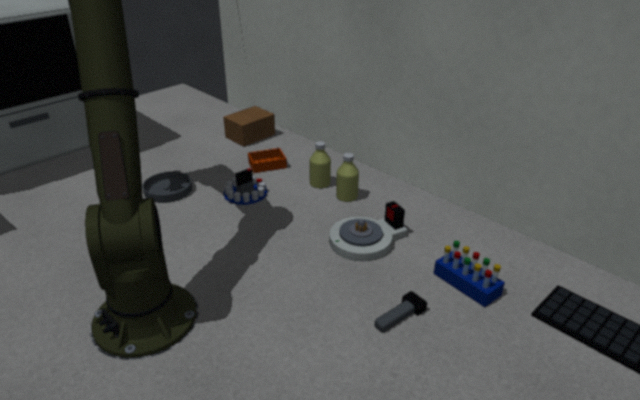

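View pics/wrist0.png

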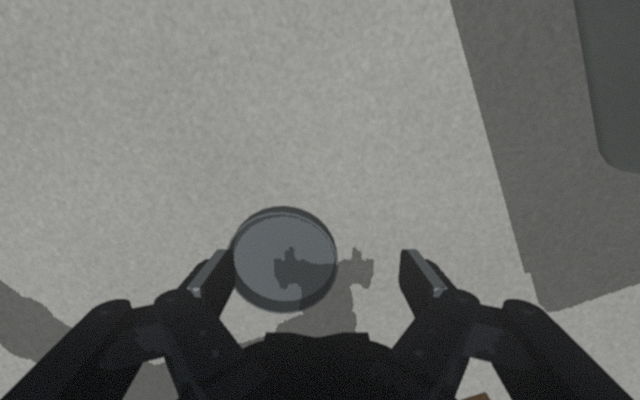

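Top view: carousel at about (241,202) with its red cap near (242,184), unit at (381,182), reader near (393,147), dust cover at (179,256). Next I zoom in and measure.

```bash
python3 - <<'E'
from h import *
p,d,c=load('top0')
a=cv2.resize(p[160:245,200:285],(400,400),interpolation=cv2.INTER_NEAREST)
b=cv2.resize(p[130:215,340:425],(400,400),interpolation=cv2.INTER_NEAREST)
cv2.imwrite('pics/z0.png',np.hstack([a,b])[:,:,::-1])
h=cv2.cvtColor(p,cv2.COLOR_RGB2HSV)
def m(lo,hi,box,z,nm):
    k=cv2.inRange(h,np.array(lo),np.array(hi)); q=np.zeros_like(k); x0,y0,x1,y1=box; q[y0:y1,x0:x1]=k[y0:y1,x0:x1]
    n,l,s,ce=cv2.connectedComponentsWithStats(q)
    for i in range(1,n):
        if s[i,4]>5: print(nm,s[i],ce[i],ray(c,*ce[i],z))
m((0,150,60),(8,255,255),(215,170,270,230),.031,'red')
m((170,150,60),(180,255,255),(215,170,270,230),.031,'red')
m((100,120,40),(130,255,255),(215,170,270,230),.006,'blue')
m((0,0,150),(180,50,255),(340,140,425,215),.04,'white')
m((0,0,0),(180,255,60),(375,130,410,165),.088,'reader')
m((0,0,0),(180,255,50),(225,180,260,220),.082,'handle')
k=cv2.inRange(h,np.array((100,120,40)),np.array((130,255,255)))[170:230,215:270]
pts=np.argwhere(k)[:,::-1]+[215,170]
print('blue circ',cv2.minEnclosingCircle(pts.astype(np.float32)))
E
```

```text
red [240 182   5   5  17] [241.94117647 184.17647059] [0.57002288 0.28030252 0.031     ]
red [236 193   4   4  13] [237.46153846 194.84615385] [0.53648205 0.29353777 0.031     ]
blue [247 182   4   3   9] [248.11111111 182.88888889] [0.57646059 0.26507417 0.006     ]
blue [220 187  38  33 335] [239.76119403 202.56716418] [0.51361159 0.29019259 0.006     ]
blue [254 187   4   5  12] [255.5        188.83333333] [0.55783411 0.24120208 0.006     ]
blue [259 197   4   6  12] [260.91666667 199.33333333] [0.52470753 0.2233353  0.006     ]
blue [257 207   6   8  19] [259.63157895 209.52631579] [0.4923733  0.22675397 0.006     ]
blue [252 216   7   6  17] [253.82352941 218.05882353] [0.46517446 0.24457937 0.006     ]
blue [232 220   4   4   7] [233.42857143 221.71428571] [0.45280465 0.30885352 0.006     ]
blue [243 221   4   3   8] [244.125 222.375] [0.45115844 0.2749649  0.006     ]
white [352 140   4   3   7] [353.57142857 140.85714286] [ 0.70882067 -0.06618369  0.04      ]
white [355 140  10   9  40] [360.3   144.125] [ 0.69880569 -0.08719692  0.04      ]
white [363 140  14  16 101] [370.1
[... 1328 characters left out ...]
-0.28260665  0.04      ]
white [340 198  37  17 263] [353.20532319 208.50570342] [ 0.49814224 -0.06691243  0.04      ]
white [404 203   2   4   6] [404.5        204.83333333] [ 0.51148931 -0.22500896  0.04      ]
white [414 202   4   3   7] [415.28571429 203.14285714] [ 0.51713088 -0.25822999  0.04      ]
white [420 207   5   5   8] [422.375 209.375] [ 0.49816974 -0.28007628  0.04      ]
white [401 210   3   3   7] [402. 211.] [ 0.4923589  -0.21736093  0.04      ]
reader [383 140  20  15 156] [392.11538462 146.28205128] [ 0.68514505 -0.17925983  0.088     ]
handle [234 194   9  17 113] [238.20353982 203.14159292] [0.50838237 0.28152384 0.082     ]
blue circ ((241.5, 202.5), 21.8289794921875)
```

View pics/z0.png

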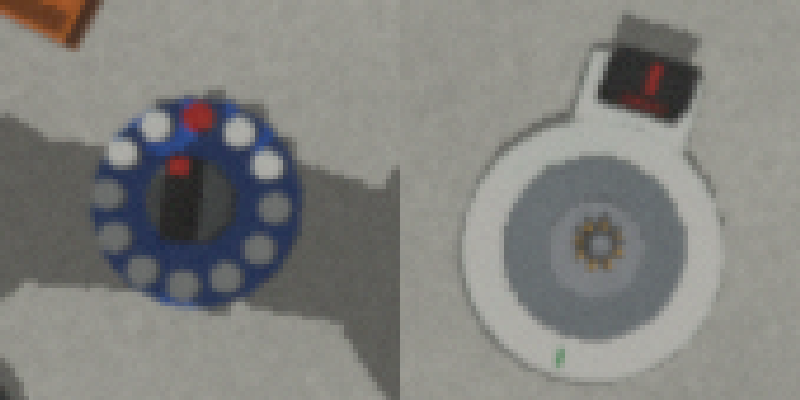

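```bash
cat >> h.py <<'E'
from scipy.spatial.transform import Rotation as Ro
def plan(P,ang,open_=1,step=50,sdeg=9,n=None):
    """target TCP P, tool-x heading ang (deg), tool down; prints rows"""
    s=readout.read_state(); p=np.array(s['tool_pos']); R=np.array(s['eef_rot'])
    a=np.radians(ang); x=np.array([np.cos(a),np.sin(a),0]); z=np.array([0,0,-1.]); Rt=np.c_[x,np.cross(z,x),z]
    w=(Ro.from_matrix(R.T@Rt)).as_rotvec(); D=np.array(P)-p
    k=n or int(max(1,np.ceil(np.linalg.norm(D)/(step/1000)),np.ceil(np.degrees(np.linalg.norm(w))/sdeg)))
    print('D',D*1000,'rot',np.degrees(w),'t',s['time'])
    for i in range(k):
        Ri=R@Ro.from_rotvec(w*i/k).as_matrix()
        print([np.round(np.degrees(w/k),2).tolist(),np.round(Ri.T@D/k*1000,1).tolist(),open_])
def show(s=None):
    s=s or readout.read_state(); R=np.array(s['eef_rot']); print('t',round(s['time'],2),'p',np.round(np.array(s['tool_pos'])*1000,1),'hdg',round(np.degrees(np.arctan2(R[1,0],R[0,0])),2),'tilt',np.round(R[:2,2],4),'F',np.round(s['wrist_force'],1),'M',np.round(s['ft_torque'],2),'gap',round(s['finger_gap'],3),'q',np.round(s['joint_pos'],2))
E
python3 - <<'E'
from h import *
s=readout.read_state(); R=np.array(s['eef_rot'])
c=viewer.calibration('wrist'); cw=-c['R'].T@c['t']
print('cam in tool',R.T@(cw-s['tool_pos']),'axes\n',R.T@c['R'].T)
# project TCP-relative point for check
t=load('top0')[2]
print(ray(t,241.5,202.5,.006), ray(t,381,182,.045),ray(t,381.5,181.5,.063))
# pitch: where optical axis hits z=.05 when tool at z .2
plan([.45,.284,.26],176)
E
```

```text
cam in tool [ 0.07033395  0.0008164  -0.14207768] axes
 [[ 1.05680672e-03 -9.60265455e-01 -2.79086258e-01]
 [ 9.99998765e-01  1.33934326e-03 -8.21680197e-04]
 [ 1.16282341e-03 -2.79085045e-01  9.60265685e-01]]
[0.51389397 0.28468341 0.006     ] [ 0.58086073 -0.15158392  0.045     ] [ 0.58075238 -0.15094917  0.063     ]
D [ 192.51085883 -285.06020755   29.41507886] rot [-8.27491836e-02 -1.37087065e-02 -2.03387590e+01] t 0.15
[[-0.01, -0.0, -2.91], [-41.8, -25.8, -4.2], 1]
[[-0.01, -0.0, -2.91], [-40.5, -27.9, -4.2], 1]
[[-0.01, -0.0, -2.91], [-39.0, -29.9, -4.2], 1]
[[-0.01, -0.0, -2.91], [-37.5, -31.8, -4.2], 1]
[[-0.01, -0.0, -2.91], [-35.8, -33.7, -4.2], 1]
[[-0.01, -0.0, -2.91], [-34.0, -35.4, -4.2], 1]
[[-0.01, -0.0, -2.91], [-32.2, -37.1, -4.2], 1]
```

Request:
arm_command(motion=[[[0,0,-2.9],[-50,-24,-4],1],[[0,0,-2.9],[-50,-26,-4],1],[[0,0,-2.9],[-48,-28,-4],1],[[0,0,-2.9],[-46,-31,-4],1],[[0,0,-2.9],[-43,-34,-4],1]])

```text
time: 0.78
tool_pos: [0.4385, 0.3566, 0.2485]
eef_rot: [[-0.988, 0.152, -0.005], [0.152, 0.988, -0.002], [0.004, -0.002, -1.0]]
wrist_force: [1.0, 0.6, -0.7]
finger_gap: 0.998
```

```bash
python3 - <<'E'
from h import *
show(); plan([.49,.284,.26],176)
E
```

```text
t 0.78 p [438.5 356.6 248.5] hdg 171.24 tilt [-0.0047 -0.0018] F [ 1.   0.6 -0.7] M [-0.   -0.04  0.07] gap 0.998 q [-0.54  0.41 -0.27  1.63  0.12  1.13  0.57]
D [ 51.54636637 -72.64634467  11.48043995] rot [-0.13227642 -0.25465935 -4.75504243] t 0.775
[[-0.07, -0.13, -2.38], [-31.0, -32.0, -5.8], 1]
[[-0.07, -0.13, -2.38], [-29.6, -33.2, -5.8], 1]
```

Request:
arm_command(motion=[[[0,0,-2.4],[-31,-32,-6],1],[[0,0,-2.4],[-30,-33,-6],1],[[0,0,0],[0,0,0],1]])

```text
time: 1.15
tool_pos: [0.4953, 0.2758, 0.2601]
eef_rot: [[-0.997, 0.075, -0.004], [0.075, 0.997, -0.005], [0.004, -0.005, -1.0]]
wrist_force: [-0.7, 0.1, -0.6]
finger_gap: 1.003
```

```bash
python3 - <<'E'
from h import *
show(); p,d,c=snap('wrist','w1'); show()
E
```

```text
t 1.15 p [495.3 275.8 260.1] hdg 175.71 tilt [-0.0042 -0.0049] F [-0.7  0.1 -0.6] M [-0.03  0.03 -0.  ] gap 1.003 q [-0.37  0.4  -0.27  1.6   0.12  1.16  0.83]
t 1.2 p [493.7 278.1 259.9] hdg 175.86 tilt [-0.0055 -0.0036] F [ 0.3  0.6 -0.3] M [ 0.09 -0.04 -0.05] gap 1.001 q [-0.37  0.4  -0.27  1.6   0.11  1.16  0.83]
```

View pics/w1.png

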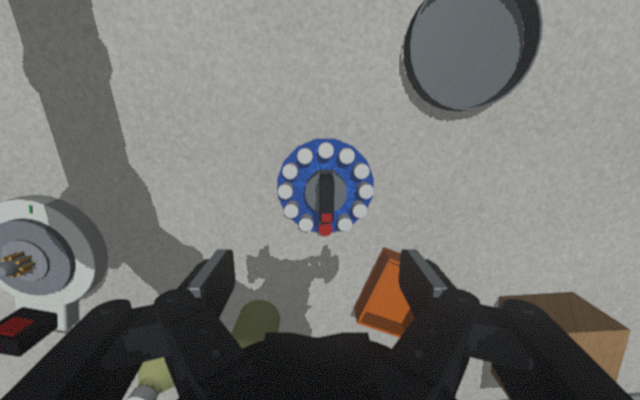

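Wrist view: carousel centred near (326,188), red cap at (326,229), the unit at lower left. I fit the caps next.

```bash
cat >> h.py <<'E'
def comps(k,amin=20):
    n,l,s,ce=cv2.connectedComponentsWithStats(k); return [(s[i],ce[i]) for i in range(1,n) if s[i,4]>=amin]
E
python3 - <<'E'
from h import *
p,d,c=load('w1'); h=cv2.cvtColor(p,cv2.COLOR_RGB2HSV)
roi=np.zeros(p.shape[:2],np.uint8); cv2.circle(roi,(326,188),56,255,-1)
disc=cv2.inRange(h,(100,100,30),(130,255,255))&roi
kw=cv2.inRange(h,(0,0,135),(180,60,255))
inn=np.zeros_like(roi); cv2.circle(inn,(326,190),46,255,-1)
kw&=inn
P=[]
for s,ce in comps(kw): 
    X=ray(c,*ce,.031); P.append(X); print(s,ce,X)
kr=(cv2.inRange(h,(0,120,60),(8,255,255))|cv2.inRange(h,(170,120,60),(180,255,255)))&roi
for s,ce in comps(kr,8): print('red',s,ce,ray(c,*ce,.031))
P=np.array([q for q in P])[:,:2]
from scipy.optimize import least_squares
f=least_squares(lambda a:np.hypot(*(P-a).T)-.056,[.514,.284],loss='soft_l1',f_scale=.002);print('centre',f.x,f.fun)
A=np.array(cv2.minEnclosingCircle(np.argwhere(disc)[:,::-1].astype(np.float32))[0]);print(ray(c,*A,.004))
ang=np.degrees(np.arctan2(*(P-f.x).T[::-1])); res=np.mod(ang,30); print(np.sort(ang),np.degrees(np.angle(np.mean(np.exp(1j*np.radians(ang*12)))))/12)
E
```

```text
[318 144  16  14 176] [325.48295455 150.58522727] [0.4606444  0.28926056 0.031     ]
[297 149  16  15 177] [304.91525424 156.28813559] [0.4660901  0.26159691 0.031     ]
[339 148  16  16 180] [346.3        156.13888889] [0.46989987 0.31626817 0.031     ]
[354 163  15  16 168] [360.85119048 171.10714286] [0.49125729 0.33485986 0.031     ]
[283 164  15  15 159] [290.40251572 171.53459119] [0.48494688 0.24037675 0.031     ]
[280 184  13  15 149] [285.75167785 191.20134228] [0.51155064 0.23129747 0.031     ]
[359 184  14  15 158] [365.60759494 191.01898734] [0.51920685 0.34052536 0.031     ]
[329 202  42  34 417] [351.48201439 219.14628297] [0.55855538 0.3196361  0.031     ]
[284 204  15  14 148] [291.25675676 210.28378378] [0.53941408 0.23613168 0.031     ]
[293 218  25  18 183] [305.99453552 225.24590164] [0.56309687 0.25483993 0.031     ]
red [319 213  13  23 229] [325.39737991 224.13100437] [0.56338568 0.28245252 0.031     ]
centre [0.5163732 0.2857533] [-1.60944207e-04 -2.15398245e-04 -4.03888597e-04 -8.43284516e-04
 -8.03572726e-04 -1.33104329e-03 -1.15469163e-03 -1.89473349e-03
 -1.28997039e-03  2.44432594e-05]
[0.51281495 0.28582341 0.004     ]
[-154.34001122 -124.70520778  -95.06086701  -65.09308283  -33.48947096
   38.77314818   87.03842829  117.08781233  146.710683    176.39887413] -3.66272159349158
```

```bash
python3 - <<'E'
from h import *
plan([.59,-.152,.19],176,step=55)
E
```

```text
D [  96.27122688 -430.13339232  -69.91947517] rot [-0.22639506 -0.29731168 -0.14426259] t 1.2
[[-0.03, -0.03, -0.02], [-14.2, -46.9, 7.9], 1]
[[-0.03, -0.03, -0.02], [-14.1, -46.9, 7.9], 1]
[[-0.03, -0.03, -0.02], [-14.1, -46.9, 7.9], 1]
[[-0.03, -0.03, -0.02], [-14.1, -46.9, 7.8], 1]
[[-0.03, -0.03, -0.02], [-14.1, -46.9, 7.8], 1]
[[-0.03, -0.03, -0.02], [-14.1, -46.9, 7.8], 1]
[[-0.03, -0.03, -0.02], [-14.1, -46.9, 7.8], 1]
[[-0.03, -0.03, -0.02], [-14.0, -46.9, 7.8], 1]
[[-0.03, -0.03, -0.02], [-14.0, -46.9, 7.8], 1]
```

Request:
arm_command(motion=[[[0,0,0],[-14,-58,0],1],[[0,0,0],[-14,-58,0],1],[[0,0,0],[-14,-58,0],1],[[0,0,0],[-14,-58,0],1],[[0,0,0],[-14,-58,0],1]])

```text
time: 1.82
tool_pos: [0.5424, -0.0085, 0.2583]
eef_rot: [[-0.999, 0.05, -0.008], [0.05, 0.999, 0.004], [0.008, 0.003, -1.0]]
wrist_force: [0.9, 0.6, -1.0]
finger_gap: 1.0
```

```bash
python3 - <<'E'
from h import *
show();plan([.59,-.152,.19],176,step=55)
E
```

```text
t 1.82 p [542.4  -8.5 258.3] hdg 177.11 tilt [-0.008   0.0037] F [ 0.9  0.6 -1. ] M [ 0.07 -0.14  0.  ] gap 1.0 q [ 0.11  0.36 -0.2   1.67  0.07  1.13  1.41]
D [  47.61410186 -143.48898885  -68.31710363] rot [ 0.1840775  -0.47126372  1.10760229] t 1.825
[[0.05, -0.12, 0.28], [-13.8, -35.3, 16.9], 1]
[[0.05, -0.12, 0.28], [-14.0, -35.2, 16.9], 1]
[[0.05, -0.12, 0.28], [-14.1, -35.1, 17.0], 1]
[[0.05, -0.12, 0.28], [-14.2, -35.0, 17.0], 1]
```

Request:
arm_command(motion=[[[0,0,0.3],[-14,-38,16],1],[[0,0,0.3],[-14,-38,17],1],[[0,0,0.3],[-14,-37,17],1],[[0,0,0],[-10,-25,17],1],[[0,0,0],[0,0,0],1]])

```text
time: 2.45
tool_pos: [0.5875, -0.1496, 0.1872]
eef_rot: [[-0.998, 0.065, -0.009], [0.065, 0.998, 0.007], [0.009, 0.006, -1.0]]
wrist_force: [-0.5, 1.4, -0.2]
finger_gap: 0.999
```

```bash
python3 - <<'E'
from h import *
show(); p,d,c=snap('wrist','w2'); show()
E
```

```text
t 2.45 p [ 587.5 -149.6  187.2] hdg 176.28 tilt [-0.0086  0.0065] F [-0.5  1.4 -0.2] M [ 0.03  0.   -0.03] gap 0.999 q [ 0.31  0.52 -0.16  1.61  0.09  1.03  1.63]
t 2.5 p [ 587.9 -147.9  188.1] hdg 176.4 tilt [-0.0074  0.0073] F [0.5 0.5 0.8] M [ 0.1  -0.02  0.02] gap 0.997 q [ 0.31  0.52 -0.16  1.61  0.08  1.03  1.63]
```

View pics/w2.png

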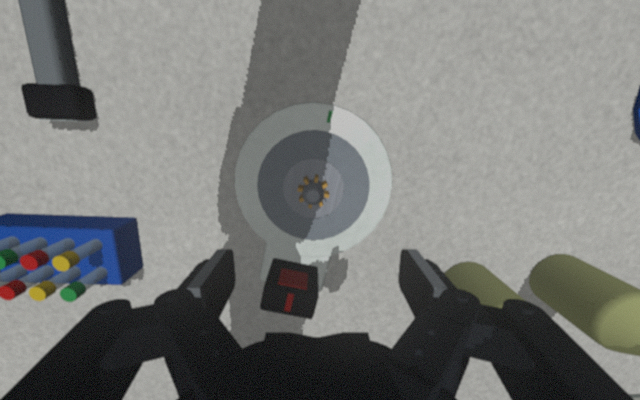

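```bash
python3 - <<'E'
from h import *
p,d,c=load('w2'); 
z=cv2.resize(p[165:215,285:345],(720,600),interpolation=cv2.INTER_CUBIC)
z=np.clip(z.astype(float)*1.6,0,255).astype(np.uint8)
cv2.imwrite('pics/z2.png',z[:,:,::-1])
for q in [(.581,-.151,.045),(.581,-.151,.063),(.581,-.151,.075)]: print(proj(c,q))
E
```

```text
(np.float64(313.7248427718614), np.float64(187.20196354541434))
(np.float64(313.6351657409501), np.float64(191.11781013782263))
(np.float64(313.5687946024283), np.float64(194.01597920044335))
```

View pics/z2.png

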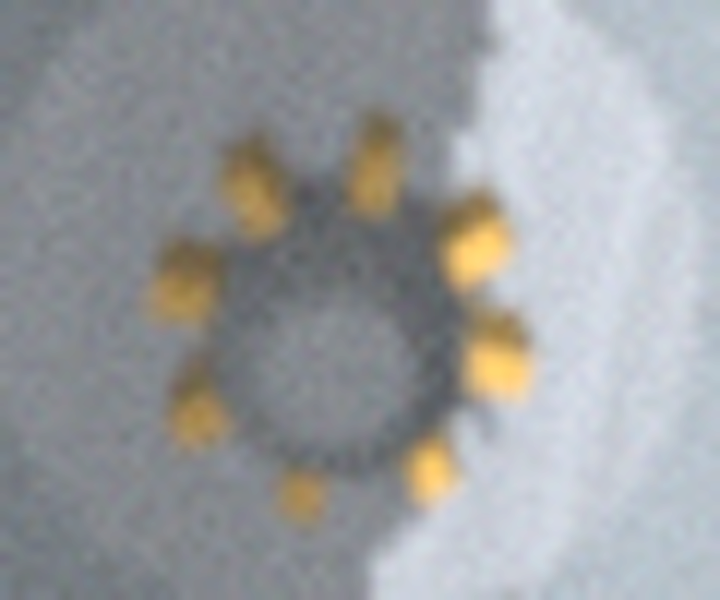

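```bash
python3 - <<'E'
from h import *
p,d,c=load('w2'); h=cv2.cvtColor(p,cv2.COLOR_RGB2HSV)
Z=np.array([(262,205),(375,190),(478,250),(500,365),(432,475),(303,500),(205,420),(185,300)],float)
U=np.c_[285+Z[:,0]/12-.5,165+Z[:,1]/12-.5]
P=np.array([ray(c,u,v,.063)[:2] for u,v in U]); C=P.mean(0); a=np.degrees(np.arctan2(*(P-C).T[::-1])); print('teeth C',C,np.hypot(*(P-C).T)*1000,np.mod(a,45))
th=np.degrees(np.angle(np.mean(np.exp(8j*np.radians(a)))))/8; print('tooth angle mod45',th)
# brass mask too
k=cv2.inRange(h,(10,90,50),(30,255,255))[165:215,285:345]
for s,ce in comps(k,3): print(s,ce+[285,165])
# plinth circle: outer white; cone top
g=cv2.cvtColor(p,cv2.COLOR_RGB2GRAY)
# tip circle bright disc centre zoom(342,365)
print('tip',ray(c,285+342/12-.5,165+368/12-.5,.075))
# collar dark disc ellipse: radial edge sampling: outer plinth edge top z=.04
def edge(cu,cv_,r0,r1,sgn,z,angs):
    out=[]
    gs=cv2.GaussianBlur(p.astype(np.float32).sum(2),(0,0),1)
    for t in np.radians(angs):
        rr=np.arange(r0,r1,.25); v=[gs[int(round(cv_+q*np.sin(t))),int(round(cu+q*np.cos(t)))] for q in rr]
        gsm=np.convolve(v,np.r_[np.ones(6),-np.ones(6)],'same')[8:-8]*sgn; i=np.argmax(gsm)+8
        out.append(ray(c,cu+rr[i]*np.cos(t),cv_+rr[i]*np.sin(t),z)[:2])
    return np.array(out)
from scipy.optimize import least_squares
def fit(P):
    f=least_squares(lambda q:np.hypot(*(P-q[:2]).T)-q[2],[.58,-.15,.06],loss='soft_l1',f_scale=.001); return f.x,np.abs(f.fun).mean()
for sgn in (1,-1):
  print('plinth',fit(edge(313,178,66,90,sgn,.04,np.r_[-170:-110:5,-80:20:5])))
  print('grey ring',fit(edge(313,186,45,66,sgn,.045,np.r_[-180:180:5])))
# reader mask
k=cv2.inRange(h,(0,0,0),(180,255,45)); 
b=cv2.inRange(g,0,60)[255:325,255:325]
for s,ce in comps(b,100): print('dark',s,ce+255)
red=(cv2.inRange(h,(0,120,50),(8,255,255))|cv2.inRange(h,(170,120,50),(180,255,255)))[250:330,250:330]
for s,ce in comps(red,5): print('red',s,ce+250)
q=p[250:325,250:335]; cv2.imwrite('pics/z2b.png',cv2.resize(q,(680,600),interpolation=cv2.INTER_CUBIC)[:,:,::-1])
E
```

```text
teeth C [ 0.5826244  -0.15169432] [12.96011657 12.72432132 13.35723738 13.14875513 13.76639494 14.15713383
 13.29853886 13.30355933] [26.46063564 29.18874579 30.31146787 31.7100465  28.85361349 27.71357446
 27.37726123 26.93103942]
tooth angle mod45 -16.440156082648873
[29 11  4  7 19] [315.73684211 179.15789474]
[19 13  5  6 21] [305.76190476 180.61904762]
[37 17  5  7 29] [323.89655172 184.82758621]
[13 21  5  6 23] [300.08695652 188.17391304]
[39 26  5  7 26] [325.88461538 194.42307692]
[15 32  3  5 12] [300.91666667 199.16666667]
[34 37  4  4 12] [320.25       203.66666667]
[24 40  2  3  6] [309.5 206. ]
tip [ 0.58208019 -0.1516102   0.075     ]
plinth (array([ 0.57772106, -0.15139475,  0.08698791]), np.float64(0.002592534586338706))
grey ring (array([ 0.58132888, -0.1518401 ,  0.05874536]), np.float64(0.00042052621154727737))
plinth (array([ 0.58010717, -0.15180135,  0.08298702]), np.float64(0.00045433214989582926))
grey ring (array([ 0.58546447, -0.1560753 ,  0.06034592]), np.float64(0.00524730403665911))
dark [   6    4   57   59 2631] [290.34169517 288.84834664]
red [ 28  19  29  20 247] [291.14574899 280.02834008]
red [51 25  4  5  8] [302.875 276.625]
red [ 34  43  10  19 123] [288.56097561 302.1300813 ]
```

View pics/z2b.png

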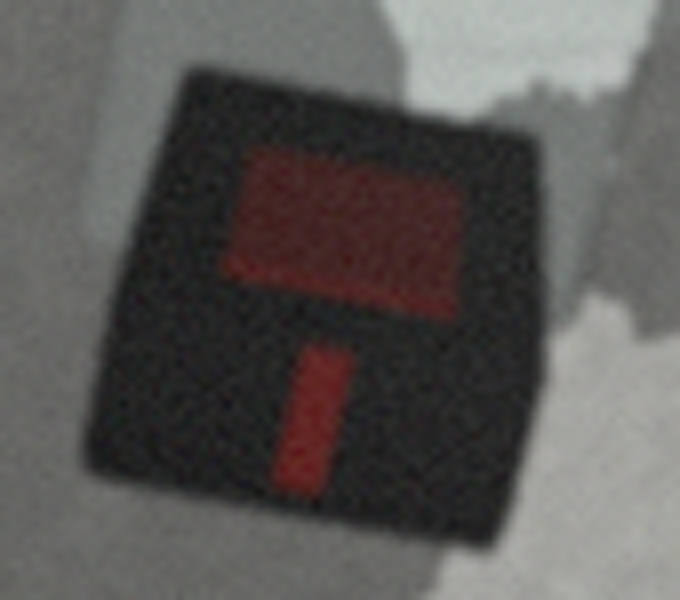

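```bash
python3 - <<'E'
from h import *
p,d,c=load('w2')
f=lambda x,y:ray(c,250+x/8-.5,250+y/8-.5,.088)[:2]
C=np.array([.5818,-.1517])
A=[f(330,348),f(298,492)]
for a in A: print(a,np.degrees(np.arctan2(*(a-C)[::-1])),np.linalg.norm(a-C))
e=f(90,470);g=f(490,545);m=(e+g)/2;print('far corners',e,g,np.linalg.norm(e-g),np.degrees(np.arctan2(*(m-C)[::-1])),np.linalg.norm(m-C),'normal',np.degrees(np.arctan2(*(g-e)[::-1]))+90)
d=A[1]-A[0];print('stripe dir',np.degrees(np.arctan2(*d[::-1])))
# screen bottom corners of face? top view
t=load('top0')[2]; R=ray(t,392.1,146.28,.088)[:2]; print('top',R, np.degrees(np.arctan2(*(R-C)[::-1])))
# carousel tag: green mark on plinth opposite?
E
```

```text
[ 0.67721367 -0.18005043] -16.54835788640262 0.09953650149704658
[ 0.69767629 -0.18593605] -16.459957849855083 0.12082806989829728
far corners [ 0.69269219 -0.21179428] [ 0.70717088 -0.16223823] 0.051627843261492896 -16.64440774462786 0.1232975937791533 normal 163.7133290945029
stripe dir -16.04670387191195
top [ 0.68515073 -0.17921359] -14.907290385877506
```

```bash
python3 - <<'E'
from h import *
plan([.5155,.2855,.16],176.3,step=58)
E
```

```text
D [-72.4390046  433.38968268 -28.06366671] rot [ 0.39325856 -0.4478941   0.09602909] t 2.5
[[0.05, -0.06, 0.01], [12.4, 53.5, 4.0], 1]
[[0.05, -0.06, 0.01], [12.4, 53.5, 3.9], 1]
[[0.05, -0.06, 0.01], [12.4, 53.5, 3.9], 1]
[[0.05, -0.06, 0.01], [12.5, 53.5, 3.8], 1]
[[0.05, -0.06, 0.01], [12.5, 53.5, 3.7], 1]
[[0.05, -0.06, 0.01], [12.5, 53.5, 3.7], 1]
[[0.05, -0.06, 0.01], [12.5, 53.5, 3.6], 1]
[[0.05, -0.06, 0.01], [12.5, 53.5, 3.6], 1]
```

Request:
arm_command(motion=[[[0,0,0],[13,58,-5],1],[[0,0,0],[13,58,-2],1],[[0,0,0],[13,58,0],1],[[0,0,0],[13,58,0],1],[[0,0,0],[13,58,0],1]])

```text
time: 3.12
tool_pos: [0.5393, 0.157, 0.2015]
eef_rot: [[-0.998, 0.059, -0.002], [0.059, 0.998, 0.012], [0.003, 0.012, -1.0]]
wrist_force: [0.9, -0.1, -0.4]
finger_gap: 0.996
```

```bash
python3 - <<'E'
from h import *
show();plan([.5155,.2855,.16],176.3,step=58)
E
```

```text
t 3.12 p [539.3 157.  201.5] hdg 176.59 tilt [-0.0022  0.0117] F [ 0.9 -0.1 -0.4] M [ 0.04 -0.05 -0.01] gap 0.996 q [-0.18  0.43 -0.21  1.72  0.09  1.    1.1 ]
D [-23.78009284 128.45591908 -41.52815881] rot [ 0.66334358 -0.16669173  0.28972091] t 3.125
[[0.22, -0.06, 0.1], [10.4, 42.1, 14.4], 1]
[[0.22, -0.06, 0.1], [10.5, 42.1, 14.2], 1]
[[0.22, -0.06, 0.1], [10.6, 42.2, 14.0], 1]
```

Request:
arm_command(motion=[[[0.2,0,0],[10,42,14],1],[[0.2,0,0],[11,42,14],1],[[0.2,0,0],[10,38,14],1],[[0,0,0],[0,0,0],1]])

```text
time: 3.62
tool_pos: [0.5055, 0.302, 0.1644]
eef_rot: [[-0.999, 0.037, -0.0], [0.037, 0.999, 0.011], [0.001, 0.011, -1.0]]
wrist_force: [-0.0, -0.3, 0.4]
finger_gap: 0.998
```

```bash
python3 - <<'E'
from h import *
show(); p,d,c=snap('wrist','w3'); show()
plan([.5155,.2855,.047],176.3,step=40)
E
```

```text
t 3.62 p [505.5 302.  164.4] hdg 177.86 tilt [-0.0003  0.0112] F [-0.  -0.3  0.4] M [-0.04 -0.01  0.03] gap 0.998 q [-0.43  0.51 -0.22  1.7   0.12  0.94  0.84]
t 3.67 p [506.6 300.1 164.9] hdg 177.74 tilt [0.0009 0.0103] F [-0.8  0.4 -0.7] M [ 0.02 -0.    0.05] gap 0.999 q [-0.43  0.51 -0.22  1.7   0.12  0.94  0.84]
D [   8.92687745  -14.60473254 -117.92672153] rot [0.59412679 0.01786062 1.4395372 ] t 3.675
[[0.2, 0.01, 0.48], [-3.1, -5.2, 39.3], 1]
[[0.2, 0.01, 0.48], [-3.2, -5.0, 39.3], 1]
[[0.2, 0.01, 0.48], [-3.2, -4.8, 39.3], 1]
```

View pics/w3.png

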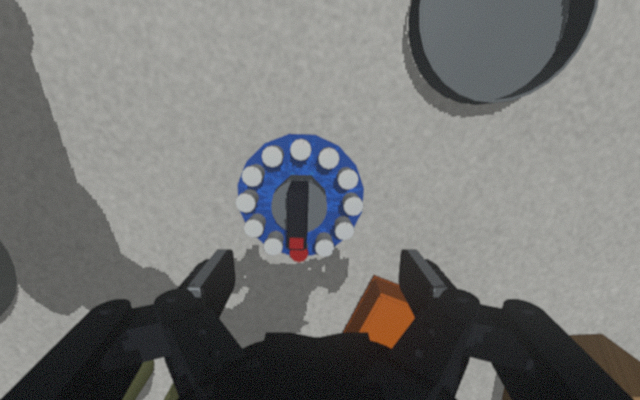

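The carousel is at (300,195) with the red cap at (298,253), between the open jaws. I'm refining the fit.

```bash
python3 - <<'E'
from h import *
from scipy.optimize import least_squares
p,d,c=load('w3'); h=cv2.cvtColor(p,cv2.COLOR_RGB2HSV)
inn=np.zeros(p.shape[:2],np.uint8); cv2.circle(inn,(300,198),60,255,-1)
kw=cv2.inRange(h,(0,0,145),(180,50,255))&inn
P=[]
for s,ce in comps(kw,80):
    X=ray(c,*ce,.031); 
    if s[4]<420: P.append(X)
    print(s,X)
P=np.array(P)[:,:2]
f=least_squares(lambda a:np.hypot(*(P-a).T)-.056,[.514,.284],loss='soft_l1',f_scale=.001);print('centre',f.x,f.fun)
ang=np.degrees(np.arctan2(*(P-f.x).T[::-1]));print(np.degrees(np.angle(np.mean(np.exp(12j*np.radians(ang)))))/12)
# handle top sides at z=.082 : dark box
k=cv2.inRange(p,(0,0,0),(40,40,40))&cv2.circle(np.zeros_like(kw),(300,200),32,255,-1)
for s,ce in comps(k,100): print('handle',s,ce,ray(c,*ce,.07))
E
```

```text
[290 139  21  21 339] [0.45964521 0.28964148 0.031     ]
[262 146  20  21 321] [0.46551863 0.26120503 0.031     ]
[319 148  20  21 326] [0.46911645 0.31696619 0.031     ]
[243 166  19  20 270] [0.48475533 0.24040095 0.031     ]
[338 170  20  19 290] [0.49116756 0.3355209  0.031     ]
[240 194  15  18 215] [0.51159511 0.2318118  0.031     ]
[344 197  16  18 240] [0.51919783 0.34018554 0.031     ]
[246 220  43  37 436] [0.55073026 0.24675647 0.031     ]
[336 222  17  19 212] [0.5459279  0.33061989 0.031     ]
[307 240  27  18 216] [0.56502334 0.30832494 0.031     ]
centre [0.51536148 0.28528148] [-1.13401017e-04 -6.46718865e-04  5.82092895e-05 -1.67690366e-03
 -2.38499913e-04 -2.39782506e-03 -9.62081316e-04 -1.32023311e-03
 -1.25238686e-03]
-4.311676454983231
```

Request:
arm_command(motion=[[[0.2,0,0.5],[-3,-5,30],1],[[0.2,0,0.5],[-3,-5,25],1],[[0.2,0,0.5],[-2,-4,20],1],[[0,0,0],[0,0,0],1]])

```text
time: 4.18
tool_pos: [0.5141, 0.2867, 0.0923]
eef_rot: [[-0.998, 0.065, 0.005], [0.065, 0.998, 0.002], [-0.005, 0.002, -1.0]]
wrist_force: [-0.4, 0.4, 0.3]
finger_gap: 0.998
```

```bash
python3 - <<'E'
from h import *
show();plan([.5155,.2855,.047],176.0,step=40)
E
```

```text
t 4.17 p [514.1 286.7  92.3] hdg 176.26 tilt [0.0053 0.0018] F [-0.4  0.4  0.3] M [0.01 0.   0.03] gap 0.998 q [-0.43  0.59 -0.19  1.78  0.15  0.78  0.81]
D [  1.44573738  -1.19291009 -45.31438187] rot [0.12463898 0.29745881 0.25598058] t 4.175
[[0.06, 0.15, 0.13], [-0.6, -0.6, 22.7], 1]
[[0.06, 0.15, 0.13], [-0.7, -0.6, 22.7], 1]
```

Request:
arm_command(motion=[[[0,0.2,0.2],[-1,-1,18],1],[[0,0.1,0.1],[-0.5,-0.5,16],1],[[0,0,0],[0,0,9],1],[[0,0,0],[0,0,0],1],[[0,0,0],[0,0,0],1]])

```text
time: 4.8
tool_pos: [0.5167, 0.286, 0.0489]
eef_rot: [[-0.997, 0.071, 0.003], [0.071, 0.997, 0.004], [-0.002, 0.004, -1.0]]
wrist_force: [-0.2, -1.0, 0.3]
finger_gap: 1.0
```

```bash
python3 - <<'E'
from h import *
show();plan([.5155,.2855,.047],176.0,step=40)
E
```

```text
t 4.8 p [516.7 286.   48.9] hdg 175.94 tilt [0.0027 0.0043] F [-0.2 -1.   0.3] M [-0.05  0.03  0.02] gap 1.0 q [-0.43  0.65 -0.18  1.81  0.16  0.69  0.8 ]
D [-1.15292201 -0.46933206 -1.91498469] rot [ 0.25622435  0.13529629 -0.05984303] t 4.8
[[0.26, 0.14, -0.06], [1.1, -0.6, 1.9], 1]
```

Request:
arm_command(motion=[[[0,0,0],[0.5,0,1],-1],[[0,0,0],[0,0,0],-1],[[0,0,0],[0,0,0],-1],[[0,0,0],[0,0,0],-1],[[0,0,0],[0,0,0],-1]], grip_force=60)

```text
time: 5.42
tool_pos: [0.5167, 0.2863, 0.0491]
eef_rot: [[-0.997, 0.071, 0.004], [0.071, 0.997, 0.005], [-0.004, 0.005, -1.0]]
wrist_force: [1.0, -0.4, -2.4]
finger_gap: 0.199
```

```bash
python3 - <<'E'
from h import *
show()
E
```

```text
t 5.42 p [516.7 286.3  49.1] hdg 175.94 tilt [0.0044 0.0051] F [ 1.  -0.4 -2.4] M [-0.05 -0.04 -0.02] gap 0.199 q [-0.44  0.65 -0.18  1.81  0.16  0.69  0.8 ]
```

Request:
arm_command(motion=[[[0,0,0],[0,0,-8],-1],[[0,0,0],[0,0,-25],-1],[[0,0,0],[0,0,-40],-1],[[0,0,0],[0,0,-40],-1],[[0,0,0],[0,0,-40],-1]])

```text
time: 6.05
tool_pos: [0.5125, 0.2835, 0.2022]
eef_rot: [[-0.998, 0.07, -0.007], [0.07, 0.998, -0.001], [0.007, -0.002, -1.0]]
wrist_force: [0.2, 0.1, -3.5]
finger_gap: 0.198
```

```bash
python3 - <<'E'
from h import *
show(); snap('wrist','w4')
plan([.55,.1,.24],176.0,step=45)
E
```

```text
t 6.05 p [512.5 283.5 202.2] hdg 175.97 tilt [-0.0072 -0.0012] F [ 0.2  0.1 -3.5] M [-0.   -0.08 -0.05] gap 0.198 q [-0.41  0.47 -0.21  1.65  0.11  1.04  0.85]
D [  35.36887632 -184.92855577   31.9789822 ] rot [ 0.1696919  -0.01376652 -0.02922361] t 6.1
[[0.03, -0.0, -0.01], [-9.7, -36.4, -6.5], 1]
[[0.03, -0.0, -0.01], [-9.7, -36.4, -6.5], 1]
[[0.03, -0.0, -0.01], [-9.6, -36.4, -6.5], 1]
[[0.03, -0.0, -0.01], [-9.6, -36.4, -6.4], 1]
[[0.03, -0.0, -0.01], [-9.6, -36.4, -6.4], 1]
```

View pics/w4.png

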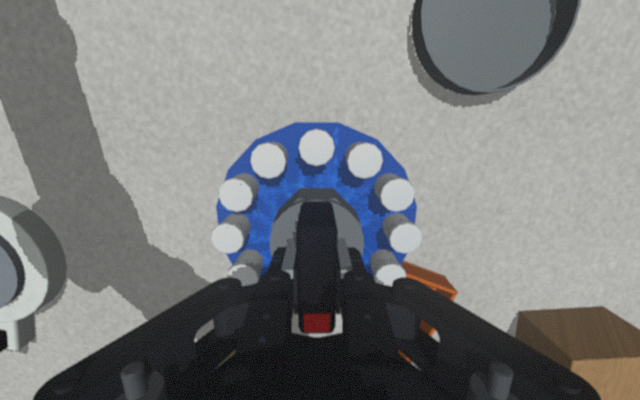

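Carousel held square in the jaws; cap ring visible, disc around (317,200). I measure its offset in the tool frame.

```bash
python3 - <<'E'
from h import *
from scipy.optimize import least_squares
p,d,c=load('w4'); h=cv2.cvtColor(p,cv2.COLOR_RGB2HSV)
# cam in tool (fixed)
M=np.array([[1.0568e-3,-.960265,-.279086],[.999999,1.3393e-3,-8.217e-4],[1.1628e-3,-.279085,.960266]]); o=np.array([.07033,.00082,-.14208])
def rt(u,v,z):
    q=M@np.array([(u-c['cx'])/c['fx'],(v-c['cy'])/c['fy'],1]); return (o+(z-o[2])/q[2]*q)[:2]
k=cv2.inRange(h,(0,0,140),(180,50,255)); m=np.zeros_like(k); m[120:262,205:425]=255; k&=m
P=[]
for s,ce in comps(k,200):
    # top disc: fit min circle of upper part; use bbox width as dia
    print(s,ce); 
cap=[(316.5,147),(268,160),(365,160),(237,194),(397,194),(228,237),(405,237)]
# hough refine
g=cv2.cvtColor(p,cv2.COLOR_RGB2GRAY)
H=cv2.HoughCircles(g,cv2.HOUGH_GRADIENT_ALT,1,15,param1=120,param2=.7,minRadius=13,maxRadius=22)
if H is not None: 
    print(np.round(H[0],1)); 
    P=np.array([rt(u,v,.018) for u,v,r_ in H[0] if 120<v<255 and 210<u<425])
    f=least_squares(lambda a:np.hypot(*(P-a).T)-.056,[0,0],loss='soft_l1',f_scale=.001);print(f.x,f.fun)
    a=np.degrees(np.arctan2(*(P-f.x).T[::-1])); print(np.degrees(np.angle(np.mean(np.exp(12j*np.radians(a)))))/12)
E
```

```text
[  205   120   220   142 10518] [311.19262217 178.18178361]
[ 299  129   36   37 1025] [316.11609756 147.01170732]
[251 142  35  37 983] [267.7619532  160.08036623]
[347 142  36  37 974] [364.5164271 160.0698152]
[[364.  159.   18. ]
 [270.  160.   17.9]
 [315.  146.   18.1]
 [233.  196.   17.2]
 [316.  320.   17.1]
 [399.  195.   16.8]
 [405.  238.   15.4]
 [227.  237.   16.1]
 [319.  217.   17.9]]
[0.00091275 0.00059131] [ 0.00040033 -0.00047739  0.0006574   0.00064948  0.00057507 -0.00085635
 -0.00047563 -0.04167647]
0.5287270085778352
```

Request:
arm_command(motion=[[[0,0,0],[-8,-30,-20],-1],[[0,0,1],[-9,-45,-12],-1],[[0,0,1],[-9,-50,-5],-1],[[0,0,1],[-9,-50,0],-1],[[0,0,1],[-9,-50,0],-1]])

```text
time: 6.72
tool_pos: [0.5366, 0.0564, 0.2465]
eef_rot: [[-0.991, 0.131, 0.001], [0.131, 0.991, 0.007], [0.0, 0.007, -1.0]]
wrist_force: [0.7, 0.1, -3.5]
finger_gap: 0.2
```

```bash
python3 - <<'E'
from h import *
show();plan([.5828,-.152,.24],163.6,step=50,open_=-1)
E
```

```text
t 6.72 p [536.6  56.4 246.5] hdg 172.46 tilt [0.0007 0.0068] F [ 0.7  0.1 -3.5] M [ 0.01 -0.08  0.  ] gap 0.2 q [-0.03  0.36 -0.16  1.7   0.06  1.08  1.23]
D [  46.23334537 -208.40737044   -6.47066696] rot [ 0.39168464 -0.04122428  8.85932586] t 6.725
[[0.08, -0.01, 1.77], [-14.6, -40.1, 1.0], -1]
[[0.08, -0.01, 1.77], [-15.9, -39.6, 1.1], -1]
[[0.08, -0.01, 1.77], [-17.1, -39.1, 1.1], -1]
[[0.08, -0.01, 1.77], [-18.3, -38.6, 1.2], -1]
[[0.08, -0.01, 1.77], [-19.5, -38.0, 1.2], -1]
```

Request:
arm_command(motion=[[[0,0,1.8],[-15,-42,0],-1],[[0,0,1.8],[-16,-42,0],-1],[[0,0,1.8],[-17,-40,0],-1],[[0,0,1.8],[-18,-30,2],-1],[[0,0,0],[-5,-10,5],-1]])

```text
time: 7.35
tool_pos: [0.5743, -0.1284, 0.2377]
eef_rot: [[-0.964, 0.264, -0.002], [0.264, 0.964, 0.005], [0.004, 0.005, -1.0]]
wrist_force: [0.4, 1.7, -4.7]
finger_gap: 0.196
```

```bash
python3 - <<'E'
from h import *
show();plan([.5828,-.152,.16],163.6,step=30,open_=-1)
E
```

```text
t 7.35 p [ 574.3 -128.4  237.7] hdg 164.68 tilt [-0.0023  0.0053] F [ 0.4  1.7 -4.7] M [0.03 0.   0.04] gap 0.196 q [ 0.23  0.44 -0.08  1.59  0.03  1.12  1.45]
D [  8.51095554 -23.56993165 -77.72295529] rot [ 0.25676947 -0.20943413  1.07768091] t 7.35
[[0.09, -0.07, 0.36], [-4.9, -6.9, 25.9], -1]
[[0.09, -0.07, 0.36], [-4.9, -6.9, 25.9], -1]
[[0.09, -0.07, 0.36], [-4.9, -6.8, 25.9], -1]
```

Request:
arm_command(motion=[[[0.1,0,0.4],[-5,-9,22],-1],[[0.1,0,0.4],[-5,-8,24],-1],[[0,0,0.2],[-3,-5,20],-1],[[0,0,0],[0,0,0],-1],[[0,0,0],[0,0,0],-1]])

```text
time: 7.98
tool_pos: [0.5792, -0.1506, 0.169]
eef_rot: [[-0.96, 0.278, -0.007], [0.278, 0.96, 0.005], [0.008, 0.003, -1.0]]
wrist_force: [0.3, 0.3, -3.3]
finger_gap: 0.205
```

```bash
python3 - <<'E'
from h import *
show();plan([.5828,-.152,.13],163.6,step=30,open_=-1)
snap('side','s5');p=load('s5')[0]; cv2.imwrite('pics/z5.png',cv2.resize(p[150:290,290:450],(685,600),interpolation=cv2.INTER_CUBIC)[:,:,::-1])
E
```

```text
t 7.97 p [ 579.2 -150.6  169. ] hdg 163.84 tilt [-0.0066  0.0055] F [ 0.3  0.3 -3.3] M [-0.   -0.06  0.  ] gap 0.205 q [ 0.26  0.52 -0.07  1.66  0.04  0.97  1.47]
D [  3.59533761  -1.42909579 -38.96355807] rot [ 0.19436981 -0.4492722   0.23829547] t 7.975
[[0.1, -0.22, 0.12], [-2.1, -0.3, 19.5], -1]
[[0.1, -0.22, 0.12], [-2.0, -0.2, 19.5], -1]
```

View pics/z5.png

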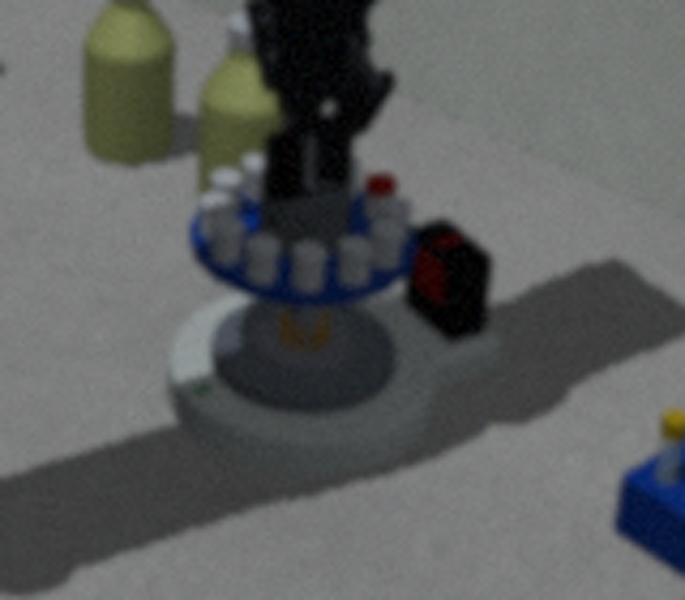

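Side view: the level disc sits above the spindle teeth, red cup towards the reader. Lowering to just above the tip.

Request:
arm_command(motion=[[[0.1,-0.2,0.1],[-2,-0.3,14],-1],[[0.1,-0.2,0.1],[-2,-0.3,12],-1],[[0,0,0],[0,0,4],-1],[[0,0,0],[0,0,0],-1],[[0,0,0],[0,0,0],-1]])

```text
time: 8.65
tool_pos: [0.5835, -0.1514, 0.1382]
eef_rot: [[-0.96, 0.281, 0.001], [0.281, 0.96, -0.0], [-0.001, 0.0, -1.0]]
wrist_force: [-0.1, -0.5, -4.4]
finger_gap: 0.202
```

```bash
python3 - <<'E'
from h import *
show();plan([.5828,-.152,.116],163.6,step=30,open_=-1)
E
```

```text
t 8.65 p [ 583.5 -151.4  138.2] hdg 163.7 tilt [ 0.0014 -0.0003] F [-0.1 -0.5 -4.4] M [-0.03 -0.01  0.03] gap 0.202 q [ 0.26  0.55 -0.07  1.69  0.05  0.9   1.46]
D [ -0.73782149  -0.61181774 -22.15232001] rot [0.00485871 0.08092599 0.10160648] t 8.65
[[0.0, 0.08, 0.1], [0.6, -0.8, 22.2], -1]
```

Request:
arm_command(motion=[[[0,0,0],[0.3,-0.6,6],-1],[[0,0,0],[0.2,0,6],-1],[[0,0,0],[0,0,4],-1],[[0,0,0],[0,0,0],-1]])

```text
time: 9.15
tool_pos: [0.583, -0.1521, 0.1213]
eef_rot: [[-0.96, 0.281, 0.002], [0.281, 0.96, -0.0], [-0.002, 0.0, -1.0]]
wrist_force: [-0.6, 0.2, -4.6]
finger_gap: 0.204
```

```bash
python3 - <<'E'
from h import *
show();plan([.5828,-.152,.114],163.6,step=30,open_=-1)
E
```

```text
t 9.15 p [ 583.  -152.1  121.3] hdg 163.68 tilt [ 0.002  -0.0005] F [-0.6  0.2 -4.6] M [-0.03  0.02  0.03] gap 0.204 q [ 0.26  0.57 -0.07  1.71  0.05  0.86  1.46]
D [-0.20994114  0.08191334 -7.33641709] rot [0.0046962  0.11636827 0.08306488] t 9.15
[[0.0, 0.12, 0.08], [0.2, 0.0, 7.3], -1]
```

Tip is in the bore, no contact force. Continuing gently.

Request:
arm_command(motion=[[[0,0,0],[0,0,4],-1],[[0,0,0],[0,0,3],-1],[[0,0,0],[0,0,2],-1]])

```text
time: 9.52
tool_pos: [0.5833, -0.1521, 0.112]
eef_rot: [[-0.96, 0.281, 0.003], [0.281, 0.96, -0.001], [-0.003, 0.0, -1.0]]
wrist_force: [-0.2, -0.6, -1.5]
finger_gap: 0.2
```

```bash
python3 - <<'E'
from h import *
show()
E
```

```text
t 9.53 p [ 583.3 -152.1  112. ] hdg 163.69 tilt [ 0.0026 -0.0006] F [-0.2 -0.6 -1.5] M [-0.08 -0.02 -0.  ] gap 0.2 q [ 0.26  0.58 -0.07  1.72  0.05  0.84  1.45]
```

Request:
arm_command(motion=[[[0,0,0],[0,0,1.5],-1],[[0,0,0],[0,0,1.5],-1]])

```text
time: 9.78
tool_pos: [0.5836, -0.1522, 0.1119]
eef_rot: [[-0.96, 0.281, 0.004], [0.281, 0.96, -0.001], [-0.004, 0.0, -1.0]]
wrist_force: [-4.9, 1.1, 10.3]
finger_gap: 0.201
```

```bash
python3 - <<'E'
from h import *
show()
E
```

```text
t 9.78 p [ 583.6 -152.2  111.9] hdg 163.67 tilt [ 0.0043 -0.0012] F [-4.9  1.1 10.3] M [ 0.35  1.33 -0.04] gap 0.201 q [ 0.26  0.58 -0.07  1.72  0.05  0.83  1.45]
```

Seated tooth on tooth, as it must be: the bore's inward teeth go between the spindle's teeth, so I need a 22.5° offset. Backing off, turning by that, and trying again.

Request:
arm_command(motion=[[[0,0,0],[0,0,-4],-1],[[0,0,-5],[0.7,0,0],-1],[[0,0,-6],[0.3,0,0],-1],[[0,0,-6],[0,0,0],-1],[[0,0,-4],[0,0,0],-1]])

```text
time: 10.4
tool_pos: [0.5832, -0.152, 0.1167]
eef_rot: [[-0.996, -0.093, 0.006], [-0.093, 0.996, -0.002], [-0.006, -0.002, -1.0]]
wrist_force: [-0.6, -0.2, -3.9]
finger_gap: 0.204
```

```bash
python3 - <<'E'
from h import *
show();plan([.5827,-.1516,.114],186.1,step=30,open_=-1)
E
```

```text
t 10.4 p [ 583.2 -152.   116.7] hdg -174.68 tilt [ 0.0059 -0.0019] F [-0.6 -0.2 -3.9] M [ 0.04  0.05 -0.02] gap 0.204 q [ 0.32  0.58 -0.17  1.72  0.13  0.85  1.76]
D [-0.50070237  0.43615501 -2.66093022] rot [-0.13919729  0.32425479 -0.77761499] t 10.4
[[-0.14, 0.32, -0.78], [0.5, 0.5, 2.7], -1]
```

Request:
arm_command(motion=[[[-0.1,0.3,-0.8],[0.5,0.4,2],-1],[[0,0,0],[0,0,2],-1],[[0,0,0],[0,0,2],-1],[[0,0,0],[0,0,1.2],-1]])

```text
time: 10.9
tool_pos: [0.5827, -0.1518, 0.1088]
eef_rot: [[-0.995, -0.104, 0.0], [-0.104, 0.995, -0.0], [-0.0, -0.0, -1.0]]
wrist_force: [-0.6, -0.1, -3.7]
finger_gap: 0.199
```

```bash
python3 - <<'E'
from h import *
show()
E
```

```text
t 10.9 p [ 582.7 -151.8  108.8] hdg -174.03 tilt [ 0.     -0.0005] F [-0.6 -0.1 -3.7] M [-0.05 -0.06 -0.04] gap 0.199 q [ 0.32  0.59 -0.18  1.72  0.13  0.84  1.76]
```

Below the tooth-on-tooth height with no contact force: it is meshing. Easing down.

Request:
arm_command(motion=[[[0,0,0],[0,0,3],-1],[[0,0,0],[0,0,3],-1],[[0,0,0],[0,0,2.5],-1],[[0,0,0],[0,0,2],-1]])

```text
time: 11.4
tool_pos: [0.5827, -0.1517, 0.0975]
eef_rot: [[-0.995, -0.104, 0.0], [-0.104, 0.995, -0.001], [0.0, -0.001, -1.0]]
wrist_force: [-0.5, 0.1, -3.8]
finger_gap: 0.203
```

```bash
python3 - <<'E'
from h import *
show()
E
```

```text
t 11.4 p [ 582.7 -151.7   97.5] hdg -174.06 tilt [ 0.     -0.0005] F [-0.5  0.1 -3.8] M [ 0.01 -0.01 -0.02] gap 0.203 q [ 0.32  0.6  -0.17  1.73  0.14  0.82  1.76]
```

Request:
arm_command(motion=[[[0,0,0],[0,0,1.5],-1],[[0,0,0],[0,0,1],-1],[[0,0,0],[0,0,1],-1],[[0,0,0],[0,0,0],-1]])

```text
time: 11.9
tool_pos: [0.5828, -0.1518, 0.0942]
eef_rot: [[-0.995, -0.103, 0.0], [-0.103, 0.995, -0.001], [-0.0, -0.001, -1.0]]
wrist_force: [0.1, -0.5, -3.1]
finger_gap: 0.199
```

```bash
python3 - <<'E'
from h import *
show()
E
```

```text
t 11.9 p [ 582.8 -151.8   94.2] hdg -174.06 tilt [ 0.0004 -0.0007] F [ 0.1 -0.5 -3.1] M [-0.    0.01  0.03] gap 0.199 q [ 0.32  0.61 -0.17  1.74  0.14  0.81  1.76]
```

Request:
arm_command(motion=[[[0,0,0],[0,0,0.6],-1],[[0,0,3],[0,0,0],-1],[[0,0,5],[0,0,0],-1],[[0,0,5],[0,0,0],-1],[[0,0,5],[0,0,0],-1]])

```text
time: 12.52
tool_pos: [0.5832, -0.1521, 0.0941]
eef_rot: [[-0.976, 0.217, 0.002], [0.217, 0.976, -0.001], [-0.002, -0.001, -1.0]]
wrist_force: [-1.1, -0.4, -2.3]
finger_gap: 0.204
```

```bash
python3 - <<'E'
from h import *
show(); plan([.5828,-.152,.094],163.6,step=30,open_=-1,sdeg=5)
E
```

```text
t 12.53 p [ 583.2 -152.1   94.1] hdg 167.47 tilt [ 0.0016 -0.0012] F [-1.1 -0.4 -2.3] M [-0.01  0.17  0.18] gap 0.204 q [ 0.26  0.6  -0.08  1.74  0.06  0.8   1.51]
D [-0.37837574  0.13256641 -0.14716201] rot [-0.04282815  0.10782405  3.86582982] t 12.525
[[-0.04, 0.11, 3.87], [0.4, 0.0, 0.1], -1]
```

Request:
arm_command(motion=[[[0,0,2],[0.3,0,0],-1],[[0,0,1.5],[0,0,0],-1],[[0,0,0],[0,0,0],-1],[[0,0,0],[0,0,0],-1]])

```text
time: 13.02
tool_pos: [0.5832, -0.1522, 0.0942]
eef_rot: [[-0.961, 0.276, 0.002], [0.276, 0.961, -0.002], [-0.003, -0.001, -1.0]]
wrist_force: [-0.3, -0.1, -2.0]
finger_gap: 0.197
```

```bash
python3 - <<'E'
from h import *
show(); plan([.5828,-.152,.094],163.6,step=30,open_=-1,sdeg=5)
snap('top','t6');p=load('t6')[0]; cv2.imwrite('pics/z6.png',cv2.resize(p[130:230,330:430],(600,600),interpolation=cv2.INTER_CUBIC)[:,:,::-1])
E
```

```text
t 13.03 p [ 583.2 -152.2   94.2] hdg 163.97 tilt [ 0.0022 -0.0017] F [-0.3 -0.1 -2. ] M [-0.05  0.05  0.14] gap 0.197 q [ 0.25  0.6  -0.06  1.74  0.05  0.8   1.46]
D [-0.35453638  0.17535571 -0.17078332] rot [-0.0604477   0.1480921   0.36855114] t 13.025
[[-0.06, 0.15, 0.37], [0.4, 0.1, 0.2], -1]
```

View pics/z6.png

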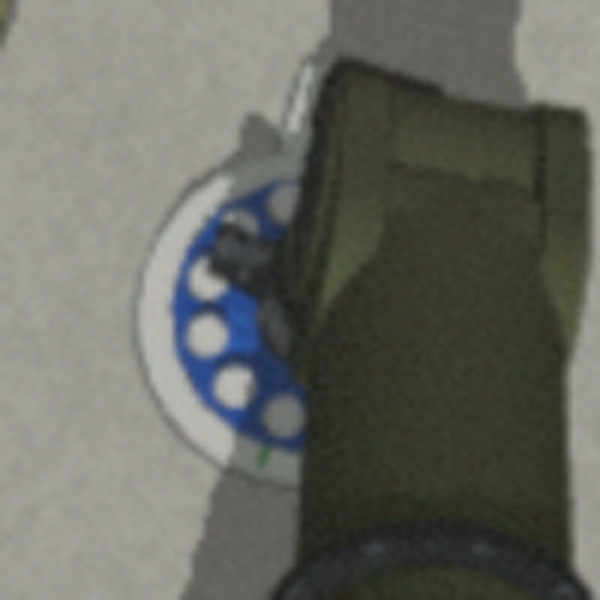

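The arm hides the reader side here; the disc sits on the plinth. Releasing and rising for a clear check.

Request:
arm_command(motion=[[[0,0,0],[0,0,0],0],[[0,0,0],[0,0,0],1],[[0,0,0],[0,0,0],1],[[0,0,0],[0,0,0],1],[[0,0,0],[0,0,0],1]])

```text
time: 13.7
tool_pos: [0.5844, -0.1522, 0.0952]
eef_rot: [[-0.961, 0.276, 0.005], [0.276, 0.961, -0.002], [-0.005, -0.0, -1.0]]
wrist_force: [-0.3, -0.7, -0.3]
finger_gap: 1.001
```

Request:
arm_command(motion=[[[0,0,0],[0,0,-15],1],[[0,0,0],[0,0,-35],1],[[0,0,0],[0,0,-40],1],[[0,0,0],[0,0,-30],1],[[0,0,0],[0,0,0],1]])

```text
time: 14.32
tool_pos: [0.584, -0.1519, 0.223]
eef_rot: [[-0.961, 0.276, 0.007], [0.276, 0.961, -0.002], [-0.008, -0.0, -1.0]]
wrist_force: [-0.5, 0.2, 0.4]
finger_gap: 1.004
```

```bash
python3 - <<'E'
from h import *
show(); snap('wrist','w7'); snap('side','s7');p=load('s7')[0]; cv2.imwrite('pics/z7.png',cv2.resize(p[150:290,290:450],(685,600),interpolation=cv2.INTER_CUBIC)[:,:,::-1])
E
```

```text
t 14.32 p [ 584.  -151.9  223. ] hdg 163.98 tilt [ 0.0072 -0.0021] F [-0.5  0.2  0.4] M [ 0.   -0.03  0.02] gap 1.004 q [ 0.26  0.47 -0.07  1.58  0.03  1.08  1.47]
```

View pics/w7.png

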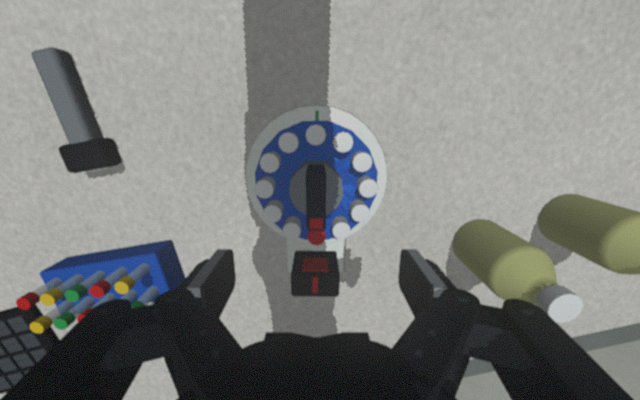

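View pics/z7.png

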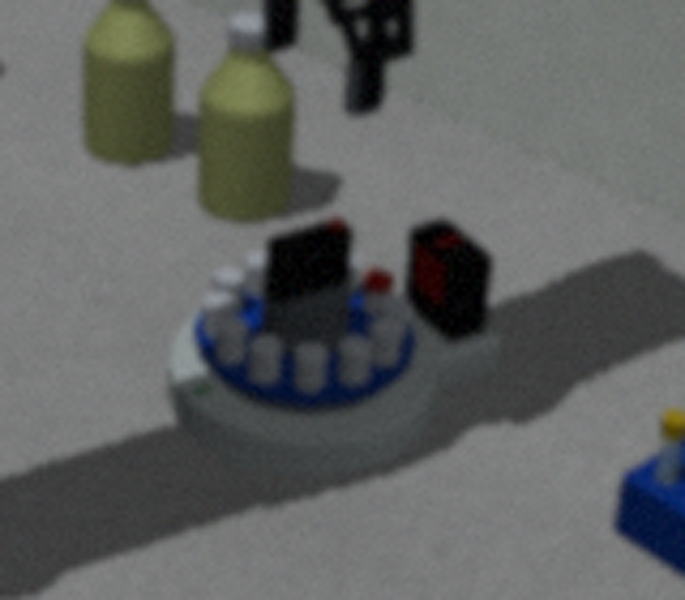

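Wrist view: handle (316,190), red cap (317,236) and reader stripe (315,285) are in line; side view shows the disc low and level on the plinth. A numeric check:

```bash
python3 - <<'E'
from h import *
p,d,c=load('w7'); h=cv2.cvtColor(p,cv2.COLOR_RGB2HSV)
red=(cv2.inRange(h,(0,120,50),(8,255,255))|cv2.inRange(h,(170,120,50),(180,255,255)))[210:300,285:350]
C=np.array([.5818,-.1517])
for s,ce in comps(red,8):
    ce=ce+[285,210]; 
    for z in (.076,.088,.127):
        X=ray(c,*ce,z)[:2]; v=X-C; print(s[:5],ce,z,X,np.degrees(np.arctan2(v[1],v[0])),np.hypot(*v))
# caps fit
from scipy.optimize import least_squares
inn=cv2.circle(np.zeros(p.shape[:2],np.uint8),(316,185),62,255,-1)
g=cv2.cvtColor(p,cv2.COLOR_RGB2GRAY)
H=cv2.HoughCircles(g,cv2.HOUGH_GRADIENT_ALT,1,12,param1=120,param2=.6,minRadius=7,maxRadius=15)[0]
P=np.array([ray(c,u,v,.076)[:2] for u,v,r_ in H if 45<np.hypot(u-316,v-185)<62])
f=least_squares(lambda a:np.hypot(*(P-a).T)-.056,C,loss='soft_l1',f_scale=.001);print(len(P),f.x,np.round(f.fun*1000,1))
a=np.degrees(np.arctan2(*(P-f.x).T[::-1]));print('yaw mod30',np.degrees(np.angle(np.mean(np.exp(12j*np.radians(a)))))/12)
# depth of handle top
R=c['R'];t=c['t']
for (u,v) in [(316,180),(316,200),(316,210),(296,175),(335,120)]:
    q=np.array([(u-c['cx'])/c['fx'],(v-c['cy'])/c['fy'],1])*d[v,u]; print((u,v),R.T@(q-t))
z=p[205:305,270:365]; cv2.imwrite('pics/z7b.png',cv2.resize(z,(570,600),interpolation=cv2.INTER_CUBIC)[:,:,::-1])
E
```

```text
[ 23   8  17  26 327] [316.00611621 231.01834862] 0.076 [ 0.6293363  -0.16501739] -15.650316708553218 0.04936651501640244
[ 23   8  17  26 327] [316.00611621 231.01834862] 0.088 [ 0.62461048 -0.16362596] -15.566547717451412 0.04444058613600601
[ 23   8  17  26 327] [316.00611621 231.01834862] 0.127 [ 0.60925155 -0.15910383] -15.093843468639434 0.028432456396323122
[ 18  48  25  14 117] [313.41025641 265.88888889] 0.076 [ 0.67037152 -0.17991051] -17.66696133671194 0.09295562131157033
[ 18  48  25  14 117] [313.41025641 265.88888889] 0.088 [ 0.6639392  -0.17789974] -17.690996344939865 0.08621644180994625
[ 18  48  25  14 117] [313.41025641 265.88888889] 0.127 [ 0.64303416 -0.17136473] -17.803896954391988 0.06431425987104977
[27 67  6 16 83] [314.77108434 284.42168675] 0.076 [ 0.69444289 -0.18519689] -16.56102816888739 0.11751792497453803
[27 67  6 16 83] [314.77108434 284.42168675] 0.088 [ 0.68700953 -0.18296628] -16.55095231897383 0.10975712483821781
[27 67  6 16 83] [314.77108434 284.42168675] 0.127 [ 0.66285113 -0.17571679] -16.505428894134162 0.08453455698357808
12 [ 0.58226926 -0.15204226] [-0.2 -0.1 -0.1 -0.1 -0.9 -0.1 -0.6  0.1 -0.6 -0.1  0.1  0. ]
yaw mod30 14.383274305520175
(316, 180) [ 0.56344905 -0.14598655  0.12658586]
(316, 200) [ 0.58114577 -0.1510606   0.125577  ]
(316, 210) [ 0.58981038 -0.15353971  0.12675276]
(296, 175) [ 0.5611041  -0.16657592  0.08568673]
(335, 120) [ 0.5211863  -0.11134936  0.02917049]
```

View pics/z7b.png

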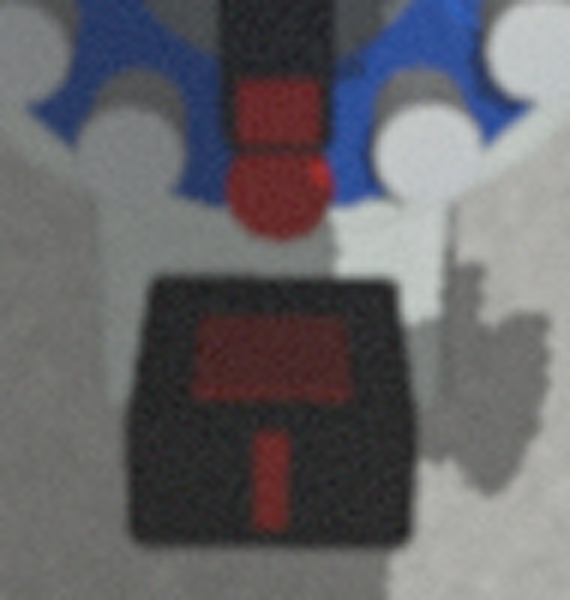

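```bash
python3 -c "
from h import *
r.finish_job(); show()"
```

```text
the job is handed in; nothing more can be done
the job is handed in; nothing more can be done
```

The carousel is fully home on the spindle, released, with its red-capped cup facing the middle of the reader. I handed the job in at about 14.4 s, and the hand-in gives no verdict.

- **Meshing:** I gripped the carousel by its handle and lifted it over. The first approach stopped tooth on tooth (about 14 N). I had turned the carousel so its teeth met the spindle's teeth instead of the gaps between them. I backed off, turned it 22.5°, and it slid home with almost no contact force. I then turned carousel and spindle together back towards the reader, which took about 0.18 N m.
- **Height and centring:** After release, the handle's top measured 126.5 mm above the table, against 127 mm expected when home. The ring of cups was centred about 0.6 mm from the measured spindle axis.
- **Direction:** The carousel pointed to −15.6° and the reader's middle to −16.5°, which puts the red cup under 1 mm off the line (6 mm allowed).
- **Disagreements:** The first top-view estimate of the reader's direction (−14.9°) differed from the wrist view by about 1.6°. I used the wrist view. A last top-view check was blocked by the arm, so the final check relies on the wrist and side views.
- **Bystanders:** I did not measure their positions again at the end, but the arm never came near touching one and those in view looked undisturbed.

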